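# Seat a stencil cover on its hidden locating pin and hold it down

## Task

Put the aluminium stencil cover into the near end of the enamelling jig's channel with its window end pointing away from the robot, slide it along the channel until the hidden locating pin drops into the hole under the handle, then press it fully down against the sprung bed. Finish while still holding it there, with the fingers keeping the cover pressed fully down and not letting go. Leave the jars, tools and other things where they are.

Things in the scene. Friction and masses are not known exactly. Their poses are not given: they have to be found in the camera images.
- jig: Fixed jig: plywood base 280 x 126 x 12 mm carrying a straight channel open at both ends. Origin: centre of its underside, on the table. x axis along the channel, pointing away from the robot (within 0.25 rad of straight ahead), z up. Between the rails lies a sprung steel bed, top 26 mm above the origin when free, its far half holding a copper blank.
- jig_rail (a point): Middle of the left (+y) rail's inner face, 38 mm above the jig's underside; axes as the jig's. Two aluminium rails run the whole length, inner faces 47.5 mm either side of the centre line, vertical up to 38 mm, then flared outward (40 degrees) to 47 mm as a lead-in. A ledge along each rail, top at 20 mm, stops the pressed cover.
- jig_near (a point): Where to set the cover's hole first: on the centre line, 70 mm to the near (-x) side of the jig's origin, 32 mm up. Axes as the jig's. The hole starts at least 56 mm on the near side. The cover's underside then rides on the pin's tip.
- jig_slot (a point): Middle of the range where the rigid locating pin may stand: on the centre line, 30.5 mm to the near (-x) side of the jig's origin, 32 mm up, level with the pin's tip. The pin itself stands up to 14.5 mm to either side along x, differently each time, and is not reported: slide from jig_near along +x to find it. Pin 9 mm in diameter, tip tapered to 5.6 mm, 6 mm proud of the free bed.
- platen (a joint): How far the sprung bed is pushed down, in m: 0 free, 0.006 fully down. The springs push up with about 3.5 N when free and about 11.5 N when fully down (the cover's own weight hardly moves it).
- cover_grip (a point): Centre of the cover's wooden handle (grip it here): a bar 28 mm along x, 60 mm along y, 40 mm high, from 8 to 48 mm above the cover's underside. Axes of the cover: x along its length from handle to window, z up. The cover: loose aluminium plate 170 x 90 x 8 mm, about 0.25 kg, flat on the table at first, reaching 35 mm behind and 135 mm in front of the handle's centre.
- cover_hole (a point): Centre, on the cover's underside, of the blind hole for the pin: 15 mm in diameter, 20 mm deep, straight below the handle's centre (28 mm under cover_grip). Axes as cover_grip. Dropped over the pin onto the free bed it is 26 mm above the jig's origin, pressed fully down 20 mm.
- cover_window (a point): Centre, on the cover's underside, of the stencil window (56 x 62 mm), 93 mm from the hole along the cover's +x. It lies on the far (+x) side of the hole when the cover is rightly in the jig.
- tin_mid (a point): Bystander, leave alone: plain low metal tin, 48 mm diameter, 50 mm tall; its centre.
- jar_a_mid (a point): Bystander, leave alone: glass jar, 56 mm diameter, 95 mm tall; its centre.
- jar_b_mid (a point): Bystander, leave alone: larger green glass jar, 64 mm diameter, 120 mm tall; its centre.
- cup_mid (a point): Bystander, leave alone: white ceramic water cup, 68 mm across, 85 mm tall; its centre.
- brush_grip (a point): Bystander, leave alone: paint brush lying flat; a point on its handle.
- spatula_grip (a point): Bystander, leave alone: spatula lying flat; a point on its handle.
- tile_mid (a point): Bystander, leave alone: enamelled tile 80 x 80 x 12 mm lying flat; its centre.
There are look-alikes about, which are no part of the job. What is shaped like the part that bears cover_grip but red or yellow is not meant.

How it is judged:
On the way, in this order (a step that is already met when the one before it is completed fails the run):
1. the cover is between the rails at the near end of the channel, window end away, resting on or just above the pin tip (y of cover_hole in the frame of jig between -0.007 and 0.007 m and y of cover_window in the frame of jig between -0.007 and 0.007 m and x of cover_hole in the frame of jig between -0.1 and -0.056 m and x of cover_window in the frame of jig above 0 m and z of cover_hole in the frame of jig between 0.026 and 0.038 m), for 0.1 s.
2. slid along, the cover has dropped over the pin, lying level on the bed (y of cover_hole in the frame of jig between -0.007 and 0.007 m and y of cover_window in the frame of jig between -0.007 and 0.007 m and x of cover_hole in the frame of jig between -0.052 and -0.01 m and x of cover_window in the frame of jig above 0.03 m and angle between cover_hole's own z axis and vertical below 0.05 rad and z of cover_hole in the frame of jig below 0.0285 m), for 0.1 s.
At the end, for the whole second after the job is handed in: The cover sits level (under 0.05 rad) on the pin in the channel, window end away, hole and window centres within 7 mm of the centre line, the bed at least 4.5 mm down and the cover's underside under 22.5 mm above the jig's origin, the fingers still on the cover (over 2 N) (y of cover_hole in the frame of jig between -0.007 and 0.007 m and y of cover_window in the frame of jig between -0.007 and 0.007 m and x of cover_hole in the frame of jig between -0.052 and -0.01 m and x of cover_window in the frame of jig above 0.03 m and angle between cover_hole's own z axis and vertical below 0.05 rad and z of cover_hole in the frame of jig below 0.0225 m and value of joint platen above 0.0045 m and contact force between the fingers and cover above 2 N); the arm keeps its last pose, push and grip.
It fails at once if a bystander is moved more than 30 mm (distance of any of tin_mid, jar_a_mid, jar_b_mid, cup_mid, brush_grip, spatula_grip, tile_mid from where it was at the start of the episode above 0.03 m).
It also fails if it takes over 51 s, if anything falls off the work surface, if the arm or the gripper's body presses on something with over 40 N, if the wrist force passes 120 N, or if a joint passes its speed limit or range.

## Robot

A 6-joint arm with a two-finger parallel gripper is mounted at the origin on the work surface. World frame = base frame: x ahead of the robot, y to its left, z up, the work surface at z = 0. Lengths are in m, angles in rad, forces in N, time in s.
With the tool pointing down it reaches from about 0.425 to 0.925 m from the base axis. Payload 12.5 kg.
Tool frame: the origin (TCP) lies on the centre line of the jaws, within the pads' length; the fingertips stand tips_ahead ahead of it and the grasp point (between the pads) lies 11 mm behind it (tips_ahead is the distance from the TCP to the fingertips, in m); y points along the fingers, z is the direction in which the jaws open and shut, and the axes are right-handed (so a half turn about y gives the same grasp; the last joint's range is limited). The gripper opens to 85 mm and grips with 20 to 120 N. Pads are 22 mm wide; open, the fingers measure 114 mm over their backs; the gripper's body (76 mm by 85 mm) begins 54 mm behind the grasp point. The pads swing forward as they close: fully open they stand 13 mm farther back than shut.
Start: joints at [-0.106, 0.491, 1.559, -0, 1.092, -0.106], TCP at [0.625, 0, 0.239] pointing down, gripper open.
Joint ranges: [-3.1, 3.1], [-0.84, 2.19], [0.05, 2.79], [-1.13, 4.28], [0.06, 2.93], [-2.69, 2.69]. Speed limits (rad/s): [2.22, 2.22, 2.79, 3.14, 3.14, 3.14].

## Interface

Orientations are given as a unit quaternion [x, y, z, w].
In Python, from plant import * gives the robot as it stands.
- The arm moves only by the tool carry_out, never from a script. Its argument "plan" is a list that holds one entry, the list of rows, each a list of 7 numbers: the shift along the tool's x, y, z in m, then the turn, a rotation vector about the tool's x, y, z in rad, then the finger opening in m, from 0 to 0.0854. In form: [[[tx, ty, tz, ax, ay, az, jaw], ...]]. A call has 1 to 12 rows; each row shifts and turns the commanded pose from where the row before left it, along the tool's axes as they then stand; what a row does not reach is not made up. A row lasts 1/8 s, in which the tool goes at most 62.5 mm and 10.7 degrees, less where a joint would pass 70% of its speed; a pose out of reach is approached as far as the arm can. A call with a gripper value outside its range is refused whole. The fingers move at their own pace and stop on an object; "grip_force" is the grip in N (left out, the last holds). Time passes only in rows, so rows that do not move let the fingers close. It gives the time, the measured TCP pose, the force and the opening at its end, in the units of the state.
- state(): the state, without advancing time (a new reading comes with each control period).
- grab_frame(name): name is "scene" or "side" or "wrist"; returns a dict with "img" (400x640x3 uint8, red, green, blue), "mtx" (3x3 intrinsics, pixels), "dist_coeffs" ([k1, k2, p1, p2, k3] as OpenCV has them; the pictures are not rectified), "T" (4x4, takes a point from camera to world coordinates). Camera axes: x right, y up, looking along -z (the intrinsics and any distortion apply to the point x, -y, -z); pixel columns grow to the right and rows downward; lengths in m; the calibration is good to about 2 mm. A picture is of the moment at which its call begins. There is no depth.
- finish_job(): hands the job in, once; it reports no verdict.
The state is a dict: "clock": time; "q": joint angles; "qd": joint speeds; "joint_efforts": joint torques, N m; "eef_pos": TCP position; "ee_rot": TCP orientation; "contact_force": force on the tool from outside, world axes, zero at the start; "wrist_torque": the same for the moment, N m; "grip_width": finger opening in m.
Only numpy, scipy, OpenCV 4.12 (cv2) and the standard library are available. Lean on these libraries where they do the work, as an engineer would, in place of code of your own. Each camera call takes 0.05 s, during which the arm holds its last target. There are 200 camera calls.

## Working session

There is one attempt and no reset: what is moved stays moved. The work goes in short steps, Python scripts to look and compute and a tool call to move; the robot and the scene stay as the last step left them, time stands still between calls to the robot, and variables do not carry over. Pictures are saved under pics/ and viewed, about 8 in all and at most 12, crops included, and the job is handed in when it is done.

Besides the shell and the picture viewer there is one more tool, called after ">>>" by a JSON object that holds its "method" and its "body", one argument or row to a line. carry_out: Moves the arm, as the interface text tells. Its arguments: {"type":"object","properties":{"plan":{"type":"array","items":{"type":"array","items":{"type":"array","items":{"type":"number"}}}},"grip_force":{"type":"number"}},"required":["plan"]}

```bash
ls; mkdir -p pics
cat > h.py <<'E'
from plant import *
import numpy as np, cv2
from scipy.spatial.transform import Rotation as R
def shot(name,fn=None):
    f=grab_frame(name); 
    if fn: cv2.imwrite(fn,f["img"][:,:,::-1])
    return f
def ray(f,px,z):
    p=cv2.undistortPoints(np.array([[px]],float),np.array(f["mtx"]),np.array(f["dist_coeffs"]))[0,0]
    T=np.array(f["T"]); d=T[:3,:3]@np.array([p[0],-p[1],-1.]); o=T[:3,3]
    return o+d*(z-o[2])/d[2]
def proj(f,P):
    T=np.array(f["T"]); c=T[:3,:3].T@(np.array(P)-T[:3,3]); c=c*[1,-1,-1]
    return cv2.projectPoints(c.reshape(1,1,3),np.zeros(3),np.zeros(3),np.array(f["mtx"]),np.array(f["dist_coeffs"]))[0][0,0]
E
python3 - <<'E'
from h import *
print(state())
a=shot("scene","pics/scene.png");b=shot("side","pics/side.png")
print(np.array(a["T"]).round(3),np.array(b["T"]).round(3))
E
```

```text
pics
{'clock': 0.0, 'q': array([-1.05616109e-01,  4.91545308e-01,  1.55946555e+00,  4.99124946e-08,
        1.09168190e+00, -1.05611292e-01]), 'qd': array([-0.00208811,  0.00148318,  0.00015018,  0.00018441,  0.00040796,
        0.00054704]), 'joint_efforts': array([-2.53899279e-04, -6.18447447e+01, -2.61596632e+01, -1.41405640e-04,
        4.01603000e-03, -9.44706159e-06]), 'eef_pos': array([6.24779582e-01, 3.60326025e-05, 2.38731039e-01]), 'ee_rot': array([-0.5002432 ,  0.50030363, -0.49969864,  0.49975423]), 'contact_force': array([ 0.80897694,  0.45298123, -0.33587118]), 'wrist_torque': array([-0.03934197, -0.04555269, -0.0064579 ]), 'grip_width': 0.08542035919307563}
[[-0.686 -0.571  0.45   1.157]
 [ 0.727 -0.537  0.428  0.563]
 [-0.002  0.621  0.784  1.166]
 [ 0.     0.     0.     1.   ]] [[-0.938  0.182 -0.294  0.159]
 [-0.346 -0.502  0.793  0.906]
 [-0.003  0.846  0.534  0.677]
 [ 0.     0.     0.     1.   ]]
```

View pics/scene.png

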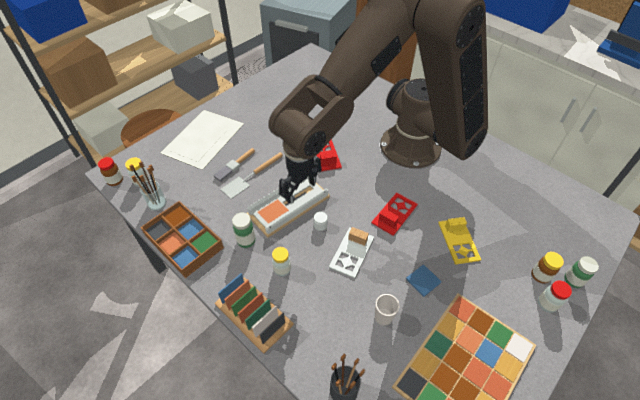

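View pics/side.png

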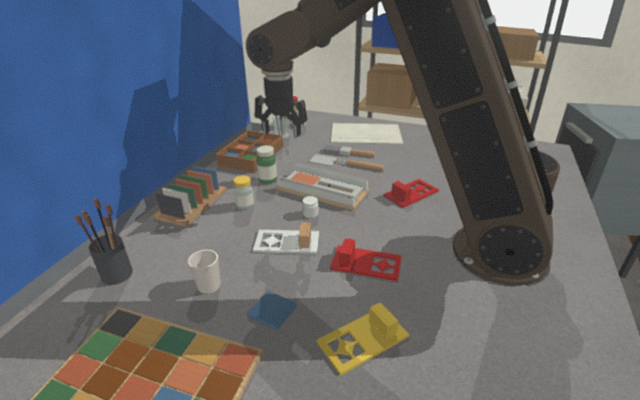

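The scene shows the aluminium cover with the wooden handle at (352,250) and the jig at (288,206). The look-alikes are red at (396,213) and (326,156), and yellow at (460,240). In the side view the cover is at (287,241) and the jig at (322,187). I choose the bare aluminium one and check it in a close crop.

Run:
```python
import cv2,numpy as np
a=cv2.imread('pics/scene.png')[170:290,240:400];b=cv2.imread('pics/side.png')[160:262,240:380]
a=cv2.resize(a,(800,600),interpolation=cv2.INTER_CUBIC)
cv2.imwrite('pics/c1.png',a)
b=cv2.resize(b,None,fx=5.7,fy=5.7,interpolation=cv2.INTER_CUBIC);cv2.imwrite('pics/c2.png',b)
```

```text
(no output)
```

View pics/c1.png

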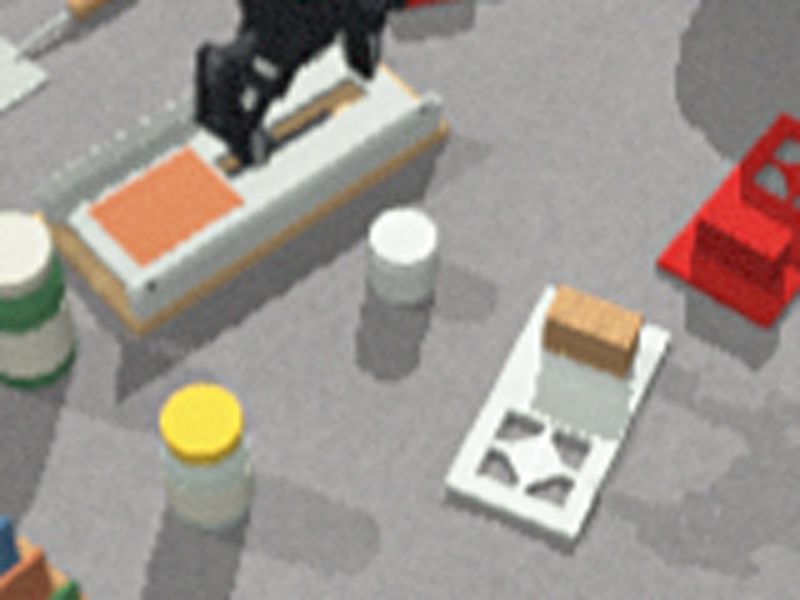

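View pics/c2.png

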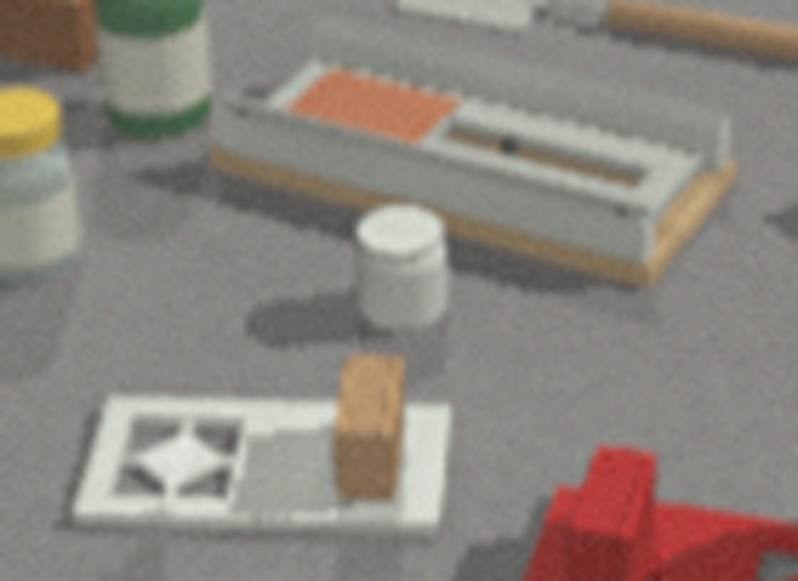

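The crops confirm the choice: a bare aluminium plate with a wooden handle, its window end pointing to the camera's lower left. The jig, with the copper blank in its far half, is beside it. I now compute the poses.

Run:
```python
from h import *
a=shot("scene");b=shot("side")
def A(p,z): return ray(a,(p[0]/5+239.6,p[1]/5+169.6),z)[:2].round(4)
def B(p,z): return ray(b,(p[0]/5.7+239.6,p[1]/5.7+159.6),z)[:2].round(4)
c=[A(p,.008) for p in [(549,287),(668,333),(575,537),(447,487)]];print("cover scene",c)
d=[B(p,.008) for p in [(108,395),(452,403),(438,524),(75,516)]];print("cover side",d)
for c in (c,d): 
    c=np.array(c);r=cv2.minAreaRect(c.astype(np.float32)*1000);print(c.mean(0),r)
print("handle top scene",[A(p,.048) for p in [(559,285),(643,317)]])
print("handle top side",[B(p,.048) for p in [(348,354),(405,357),(393,430),(336,425)]])
c=[A(p,.026) for p in [(90,212),(190,150),(243,203),(145,265)]];d=[B(p,.026) for p in [(330,70),(460,97),(410,143),(285,112)]]
print("copper",c,np.mean(c,0),d,np.mean(d,0))
print("base",A((447,128),.012),A((145,335),0),B((735,165),.012),B((652,280),.0),B((215,160),0), "pin?",B((510,147),.03))
print("tin top",A((404,230),.05),B((401,228),.05))
```

```text
cover scene [array([0.4824, 0.0819]), array([0.4563, 0.1655]), array([0.6184, 0.2196]), array([0.647 , 0.1364])]
cover side [array([0.6499, 0.1319]), array([0.486 , 0.0791]), array([0.4588, 0.1677]), array([0.6193, 0.2206])]
[0.551025 0.15085 ] ((550.8740234375, 150.906982421875), (173.38804626464844, 87.97276306152344), 18.319997787475586)
[0.5535   0.149825] ((553.5675048828125, 150.1455841064453), (172.19483947753906, 93.81010437011719), 17.856218338012695)
handle top scene [array([0.5   , 0.1023]), array([0.4818, 0.1593])]
handle top side [array([0.5275, 0.1092]), array([0.5008, 0.102 ]), array([0.4845, 0.157 ]), array([0.5106, 0.1625])]
copper [array([ 0.6636, -0.1854]), array([ 0.5773, -0.1751]), array([ 0.5847, -0.1132]), array([ 0.6682, -0.1237])] [ 0.62345 -0.14935] [array([ 0.6681, -0.1875]), array([ 0.5814, -0.1829]), array([ 0.5891, -0.1223]), array([ 0.6722, -0.1308])] [ 0.6277   -0.155875]
base [ 0.4276 -0.0627] [ 0.697  -0.0959] [ 0.412  -0.1851] [ 0.4276 -0.0714] [ 0.7076 -0.1055] pin? [ 0.5311 -0.1312]
tin top [ 0.5382 -0.003 ] [ 0.5449 -0.0013]
```

```bash
cat >> h.py <<'E'
def to(p,yaw=None):
    "print turn about tool y and then shift (in turned axes) to reach p with jaw axis along yaw (mod pi)"
    s=state(); M=R.from_quat(s["ee_rot"]).as_matrix(); z=M[:,2]; cur=np.arctan2(z[1],z[0])
    t=0
    if yaw is not None: t=(yaw-cur+np.pi/2)%np.pi-np.pi/2
    N=R.from_rotvec([0,0,t]).as_matrix()@M
    print("jaw yaw",round(cur,3),"turn world z",round(t,3),"rotvec tool",(M.T@[0,0,t]).round(4),"shift tool",(N.T@(np.array(p)-s["eef_pos"])).round(4),"eef",s["eef_pos"].round(4), "tilt",np.arccos(-M[2,1]).round(4))
E
python3 - <<'E'
from h import *
import plant; print([x for x in dir(plant) if 'tip' in x.lower()], globals().get('tips_ahead'))
s=state();M=R.from_quat(s["ee_rot"]).as_matrix();print(M.round(3))
w=shot("wrist");T=np.array(w["T"]);print((M.T@T[:3,:3]).round(3),(M.T@(T[:3,3]-s["eef_pos"])).round(3),np.array(w["mtx"]).round(0).tolist())
to([0.53,-0.14,0.34],None)
to([0.506,0.134,0.2],0.316)
E
```

```text
['tips_ahead'] 0.008
[[-0.    -0.001  1.   ]
 [-1.     0.    -0.   ]
 [-0.    -1.    -0.001]]
[[ 0.    -0.948 -0.32 ]
 [-0.     0.32  -0.948]
 [ 1.     0.    -0.   ]] [-0.082 -0.135  0.   ] [[358.0, 0.0, 323.0], [0.0, 358.0, 195.0], [0.0, 0.0, 1.0]]
jaw yaw 0.0 turn world z 0 rotvec tool [0. 0. 0.] shift tool [ 0.14   -0.1009 -0.095 ] eef [0.6249 0.     0.239 ] tilt 0.0005
jaw yaw 0.0 turn world z 0.316 rotvec tool [-0.00e+00 -3.16e-01 -2.00e-04] shift tool [-0.1643  0.0391 -0.0714] eef [0.6249 0.     0.239 ] tilt 0.0005
```

>>> {"method": "carry_out", "body": {
  "plan": [
    [[0.055, 0, -0.025, 0, 0, 0, 0.085], [0.055, 0, -0.025, 0, 0, 0, 0.085], [0.055, 0, -0.025, 0, 0, 0, 0.085], [0.055, 0, -0.02, 0, 0, 0, 0.085], [0, 0, 0, 0, 0, 0, 0.085], [0, 0, 0, 0, 0, 0, 0.085]]
  ]
}}

```text
clock: 1.0
eef_pos: [0.53, -0.2198, 0.2392]
ee_rot: [-0.5, 0.5, -0.5, 0.5]
contact_force: [0.1, -0.1, -1.3]
grip_width: 0.0848
```

Run:
```python
from h import *
w=shot("wrist","pics/w1.png");np.savez("w1.npz",**w);print(state()["eef_pos"])
```

```text
[ 0.5302478  -0.21923171  0.23927891]
```

View pics/w1.png

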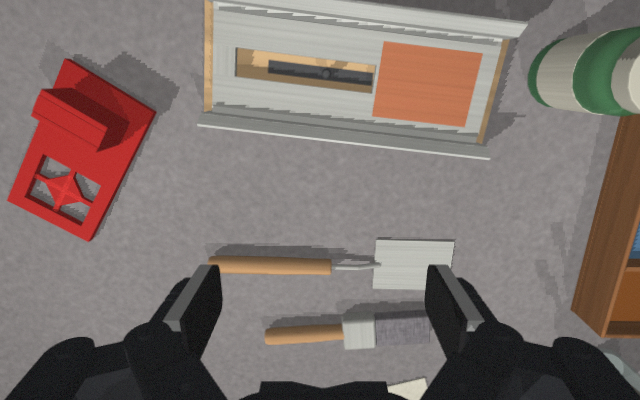

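Run:
```python
from h import *
w=dict(np.load("w1.npz"))
hsv=cv2.cvtColor(w["img"],cv2.COLOR_RGB2HSV)
m=cv2.inRange(hsv,(5,120,120),(16,255,255)); m[:,:370]=0;m[:,500:]=0;m[140:]=0
m=cv2.morphologyEx(m,cv2.MORPH_OPEN,np.ones((5,5)))
c=max(cv2.findContours(m,0,2)[0],key=cv2.contourArea)
P=np.array([ray(w,p[0],.026)[:2]*1000 for p in c],np.float32);r=cv2.minAreaRect(P);print(len(c),r, cv2.boxPoints(r).tolist())
for n,p,z in [("pin",(326,73),.032),("railL",(198,125),.047),("railR",(490,159),.047),("up rail far",(527,25),.047),("base nearL",(205,112),.012),("base near up",(205,5),.012),("slot",(236,48),.026),("slot",(234,74),.026),("slot",(375,92),.026),("bedfar low",(485,140),.012),("bedfar up",(510,42),.012)]: print(n,ray(w,p,z)[:2].round(4))
```

```text
100 ((625.2279052734375, -147.50189208984375), (65.17122650146484, 89.31169891357422), 83.32930755615234) [[577.0891723632812, -174.6795654296875], [665.7962036132812, -185.05426025390625], [673.3666381835938, -120.32421875], [584.6596069335938, -109.94952392578125]]
pin [ 0.5333 -0.1366]
railL [ 0.4178 -0.1811]
railR [ 0.6855 -0.2126]
up rail far [ 0.6985 -0.1003]
base nearL [ 0.4141 -0.173 ]
base near up [ 0.4245 -0.0792]
slot [ 0.4525 -0.1156]
slot [ 0.4489 -0.1376]
slot [ 0.5791 -0.1534]
bedfar low [ 0.6942 -0.201 ]
bedfar up [ 0.7036 -0.1103]
```

The wrist view shows the jig, with the copper at (428,84), the slot around (305,70) with the pin near (326,73), and the red look-alike at (80,150). The jig yaw is about -0.117 and its origin about (0.559, -0.140). Now to above the handle.

>>> {"method": "carry_out", "body": {
  "plan": [
    [[0, 0, 0, 0, -0.158, 0, 0.085], [0, 0, 0, 0, -0.158, 0, 0.085], [-0.057, 0.006, 0.0145, 0, 0, 0, 0.085], [-0.057, 0.006, 0.0145, 0, 0, 0, 0.085], [-0.057, 0.006, 0.0145, 0, 0, 0, 0.085], [-0.057, 0.006, 0.0145, 0, 0, 0, 0.085], [-0.057, 0.006, 0.0145, 0, 0, 0, 0.085], [-0.057, 0.006, 0.0145, 0, 0, 0, 0.085], [0, 0, 0, 0, 0, 0, 0.085], [0, 0, 0, 0, 0, 0, 0.085]]
  ]
}}

```text
clock: 2.3
eef_pos: [0.5062, 0.133, 0.2033]
ee_rot: [0.573, -0.414, 0.414, -0.573]
contact_force: [-0.4, -0.6, -0.3]
grip_width: 0.0849
```

Run:
```python
from h import *
w=shot("wrist","pics/w2.png");np.savez("w2.npz",**w);to([0.506,0.134,0.03],0.316)
```

```text
jaw yaw 0.317 turn world z -0.001 rotvec tool [-0.      0.0008 -0.    ] shift tool [-0.0018  0.1734  0.0002] eef [0.5064 0.1322 0.2034] tilt 0.0002
```

View pics/w2.png

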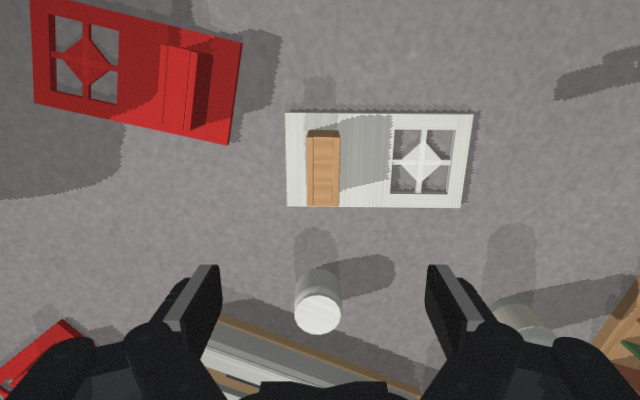

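Run:
```python
from h import *
w=dict(np.load("w2.npz"))
hsv=cv2.cvtColor(w["img"],cv2.COLOR_RGB2HSV)
m=cv2.inRange(hsv,(8,80,80),(22,255,255)); m[:100]=0;m[215:]=0;m[:,:290]=0;m[:,355:]=0
print(cv2.boundingRect(m))
P=np.array([ray(w,p,.008)[:2] for p in [(285,113),(474,114),(461,208),(288,207)]]);print(P.round(4),P.mean(0),np.linalg.norm(P-np.roll(P,1,0),axis=1))
for a,b in ((0,1),(3,2)): d=P[b]-P[a];print(np.arctan2(d[1],d[0]))
print("htop",[ray(w,p,.048)[:2].round(4) for p in [(313,138),(340,138),(340,206),(313,206)]])
for p in [(.5046,.1335,.048)]: print(proj(w,p))
```

```text
(307, 130, 33, 76)
[[0.4586 0.1688]
 [0.6206 0.221 ]
 [0.6486 0.135 ]
 [0.4868 0.0828]] [0.55364417 0.15188515] [0.0905207  0.17023252 0.09040235 0.17002085]
0.3115659692748177
0.31225748720932356
htop [array([0.4884, 0.162 ]), array([0.5092, 0.1688]), array([0.5285, 0.1132]), array([0.5063, 0.1059])]
[321.0436607  176.16481745]
```

>>> {"method": "carry_out", "body": {
  "plan": [
    [[-0.0042, 0.02, 0.001, 0, 0.005, 0, 0.085], [0, 0.05, 0, 0, 0, 0, 0.085], [0, 0.05, 0, 0, 0, 0, 0.085], [0, 0.035, 0, 0, 0, 0, 0.085], [0, 0.0245, 0, 0, 0, 0, 0.085], [0, 0, 0, 0, 0, 0, 0.085], [0, 0, 0, 0, 0, 0, 0.02], [0, 0, 0, 0, 0, 0, 0.02], [0, 0, 0, 0, 0, 0, 0.02], [0, 0, 0, 0, 0, 0, 0.02], [0, 0, 0, 0, 0, 0, 0.02], [0, 0, 0, 0, 0, 0, 0.02]]
  ],
  "grip_force": 60
}}

```text
clock: 3.85
eef_pos: [0.5063, 0.1365, 0.0247]
ee_rot: [-0.571, 0.416, -0.417, 0.572]
contact_force: [-1.1, -1.9, 8.6]
grip_width: 0.027
```

>>> {"method": "carry_out", "body": {
  "plan": [
    [[0, 0, 0, 0, 0, 0, 0.02], [0, 0, 0, 0, 0, 0, 0.02], [0, 0, 0, 0, 0, 0, 0.02], [0, 0, 0, 0, 0, 0, 0.02]]
  ]
}}

```text
clock: 4.35
eef_pos: [0.5063, 0.1364, 0.0247]
ee_rot: [-0.571, 0.416, -0.417, 0.572]
contact_force: [-1.6, -1.1, 8.2]
grip_width: 0.0269
```

>>> {"method": "carry_out", "body": {
  "plan": [
    [[0, -0.02, 0, 0, 0, 0, 0.02], [0, -0.05, 0, 0, 0, 0, 0.02], [0, -0.05, 0, 0, 0, 0, 0.02], [0, 0, 0, 0, 0.143, 0, 0.02], [0, 0, 0, 0, 0.143, 0, 0.02], [0, 0, 0, 0, 0.143, 0, 0.02], [0.04, 0, 0.002, 0, 0, 0, 0.02], [0.045, 0, 0.002, 0, 0, 0, 0.02], [0.045, 0, 0.002, 0, 0, 0, 0.02], [0.045, 0, 0.002, 0, 0, 0, 0.02], [0.045, 0, 0.0025, 0, 0, 0, 0.02], [0.0487, 0, 0, 0, 0, 0, 0.02]]
  ]
}}

```text
clock: 5.85
eef_pos: [0.4845, -0.1329, 0.144]
ee_rot: [0.47, -0.528, 0.529, -0.47]
contact_force: [1.5, -0.3, -2.7]
grip_width: 0.027
```

>>> {"method": "carry_out", "body": {
  "plan": [
    [[0, 0.02, 0, 0, 0, 0, 0.02], [0, 0, 0, 0, 0, 0, 0.02], [0, 0, 0, 0, 0, 0, 0.02], [0, 0, 0, 0, 0, 0, 0.02]]
  ]
}}

```text
clock: 6.35
eef_pos: [0.4852, -0.1312, 0.1244]
ee_rot: [0.47, -0.528, 0.529, -0.47]
contact_force: [0.9, 0.9, -3.1]
grip_width: 0.0273
```

Run:
```python
from h import *
w=shot("wrist","pics/w3.png");np.savez("w3.npz",**w);to([0.4854,-0.1317,0.07],-0.117)
b=shot("side");np.savez("s3.npz",**b)
```

```text
jaw yaw -0.117 turn world z 0.0 rotvec tool [ 0. -0.  0.] shift tool [0.0005 0.0544 0.0003] eef [ 0.4851 -0.1312  0.1244] tilt 0.0009
```

View pics/w3.png

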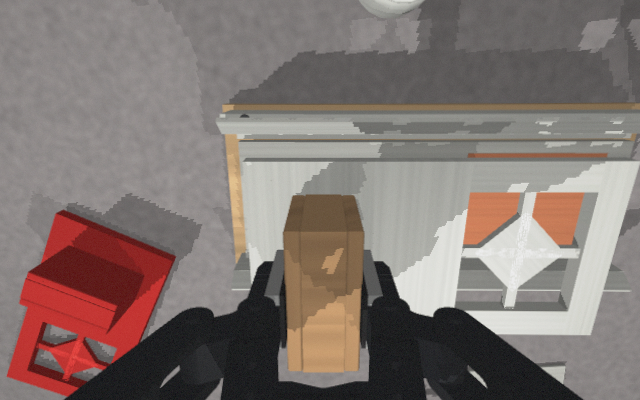

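```bash
cat >> h.py <<'E'
O=np.array([.5589,-.1403]);c,s_=np.cos(-.117),np.sin(-.117);J=np.array([[c,s_],[-s_,c]])
def jig(p): return (J@(np.array(p)[:2]-O)*1000).round(1)
E
python3 - <<'E'
from h import *
w=dict(np.load("w3.npz"));e=state()["eef_pos"];zc=e[2]-.0247
print("tcp jig",jig(e),zc)
g=cv2.cvtColor(w["img"],cv2.COLOR_RGB2GRAY).astype(int)
print(g[100:175,300].tolist());
for x in (250,640-60):print("plate edge",jig(ray(w,(x,160),zc+.008)))
for y in (106,114,133,139,150,157): print(y,[(z,jig(ray(w,(300,y),z)).tolist()) for z in(.012,.026,.038,.047)])
b=dict(np.load("s3.npz"));cv2.imwrite('pics/s3.png',cv2.resize(b["img"][110:230,240:400,::-1],(800,600),interpolation=cv2.INTER_CUBIC))
E
```

```text
tcp jig [-74.3   0.3] 0.09959632834673188
[93, 97, 95, 92, 95, 118, 117, 121, 116, 117, 112, 109, 110, 114, 137, 144, 141, 145, 153, 153, 152, 152, 174, 180, 181, 183, 182, 178, 178, 176, 181, 180, 176, 181, 155, 145, 142, 145, 143, 116, 93, 97, 149, 172, 170, 171, 168, 170, 170, 171, 174, 175, 174, 170, 170, 167, 166, 158, 110, 109, 109, 133, 194, 195, 194, 192, 193, 193, 194, 194, 197, 194, 194, 194, 193]
plate edge [-105.3   47.4]
plate edge [36.3 47.2]
106 [(0.012, [-89.1, 62.4]), (0.026, [-88.3, 63.5]), (0.038, [-87.5, 64.5]), (0.047, [-87.0, 65.2])]
114 [(0.012, [-89.2, 57.2]), (0.026, [-88.4, 58.6]), (0.038, [-87.6, 59.8]), (0.047, [-87.1, 60.7])]
133 [(0.012, [-89.5, 44.4]), (0.026, [-88.6, 46.5]), (0.038, [-87.9, 48.4]), (0.047, [-87.3, 49.8])]
139 [(0.012, [-89.6, 40.2]), (0.026, [-88.7, 42.6]), (0.038, [-88.0, 44.7]), (0.047, [-87.4, 46.2])]
150 [(0.012, [-89.8, 32.5]), (0.026, [-88.9, 35.4]), (0.038, [-88.1, 37.8]), (0.047, [-87.5, 39.6])]
157 [(0.012, [-89.9, 27.6]), (0.026, [-89.0, 30.7]), (0.038, [-88.2, 33.3]), (0.047, [-87.6, 35.3])]
```

View pics/s3.png

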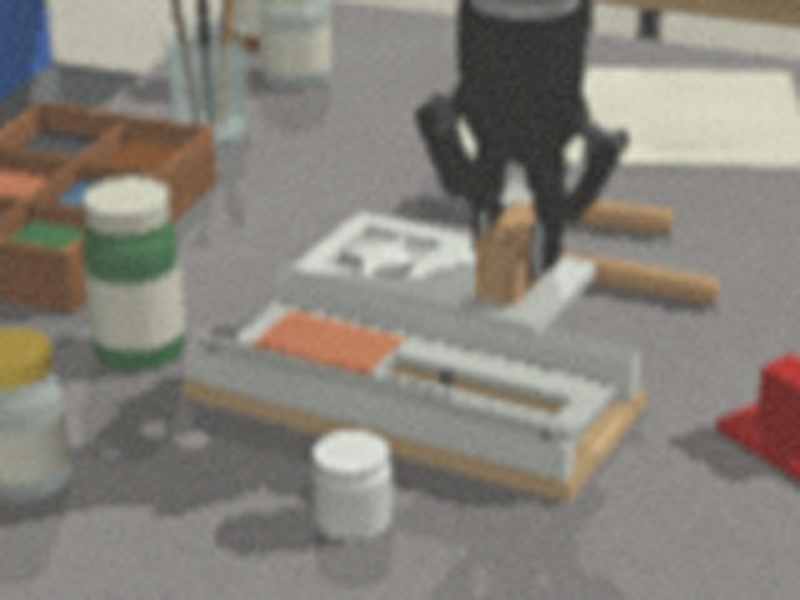

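Run:
```python
from h import *
w=dict(np.load("w3.npz"));zc=.0996
print("low edge",[(z,jig(ray(w,(530,334),z)).tolist()) for z in (zc,zc+.008)],"win end",jig(ray(w,(592,335),zc+.008)),"near end",jig(ray(w,(246,165),zc+.008)))
print("handle top",[jig(ray(w,p,zc+.048)).tolist() for p in [(285,234),(362,234),(359,372),(288,372)]])
print("rail low top",[jig(ray(w,p,.047)).tolist() for p in [(235,290),(630,292)]], "w3 up top near corner",jig(ray(w,(219,121),.047)), jig(ray(w,(219,128),.047)))
```

```text
low edge [(0.0996, [37.1, -49.8]), (0.1076, [31.5, -43.2])] win end [ 62.5 -43.4] near end [-107.2   45.2]
handle top [[-86.8, 30.9], [-60.5, 30.9], [-59.7, -28.4], [-87.6, -28.4]]
rail low top [[-134.0, -57.5], [134.1, -58.3]] w3 up top near corner [-134.4   56.7] [-134.8   52.6]
```

The wrist view shows the handle between the fingers at (323,300), the cover level, and its +y edge (row 160) parallel to the rail (row 113). The window is over the copper, and the cover sits about 1.3 mm too far to +y. The side view agrees, so I correct this and lower it to just above the pin tip.

>>> {"method": "carry_out", "body": {
  "plan": [
    [[0.0012, 0.02, 0, 0, 0, 0, 0.02], [0, 0.02, 0, 0, 0, 0, 0.02], [0, 0.01, 0, 0, 0, 0, 0.02], [0, 0.008, 0, 0, 0, 0, 0.02], [0, 0.006, 0, 0, 0, 0, 0.02], [0, 0.002, 0, 0, 0, 0, 0.02], [0, 0, 0, 0, 0, 0, 0.02], [0, 0, 0, 0, 0, 0, 0.02], [0, 0, 0, 0, 0, 0, 0.02]]
  ]
}}

```text
clock: 7.58
eef_pos: [0.4848, -0.1329, 0.058]
ee_rot: [0.47, -0.528, 0.529, -0.47]
contact_force: [0.8, 0.3, -2.6]
grip_width: 0.027
```

Run:
```python
from h import *
s=state();print(s["contact_force"],s["wrist_torque"],jig(s["eef_pos"]),s["eef_pos"][2]-.0247)
w=shot("wrist","pics/w4.png");np.savez("w4.npz",**w)
```

```text
[ 0.77554419  0.28585504 -2.62573293] [-0.04105745  0.10674003  0.03246818] [-74.4  -1.3] 0.033318504265609075
```

View pics/w4.png

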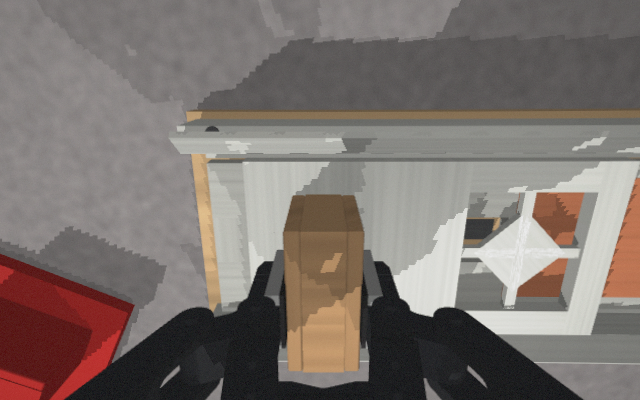

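The view shows the cover between the rails, with its +y edge at row 162 just inside the rail line at row 158, and no contact force. Now I slide.

>>> {"method": "carry_out", "body": {
  "plan": [
    [[0, 0.0005, 0.004, 0, 0, 0, 0.02], [0, 0, 0.006, 0, 0, 0, 0.02], [0, 0, 0.006, 0, 0, 0, 0.02], [0, 0, 0.006, 0, 0, 0, 0.02], [0, 0, 0.006, 0, 0, 0, 0.02], [0, 0, 0.003, 0, 0, 0, 0.02], [0, 0.002, 0, 0, 0, 0, 0.02], [0, 0, 0, 0, 0, 0, 0.02]]
  ]
}}

```text
clock: 8.62
eef_pos: [0.5161, -0.1366, 0.0561]
ee_rot: [0.469, -0.528, 0.529, -0.47]
contact_force: [0.3, 1.9, 8.6]
grip_width: 0.0272
```

>>> {"method": "carry_out", "body": {
  "plan": [
    [[0, 0, 0.002, 0, 0, 0, 0.02], [0, 0, 0.002, 0, 0, 0, 0.02], [0, 0, 0.002, 0, 0, 0, 0.02], [0, 0, 0, 0, 0, 0, 0.02]]
  ]
}}

```text
clock: 9.12
eef_pos: [0.5204, -0.1369, 0.056]
ee_rot: [-0.47, 0.529, -0.528, 0.469]
contact_force: [-6.5, 2.4, 12.6]
grip_width: 0.0273
```

>>> {"method": "carry_out", "body": {
  "plan": [
    [[0, 0, 0.002, 0, 0, 0, 0.02], [0, 0, 0.002, 0, 0, 0, 0.02], [0, 0, 0.002, 0, 0, 0, 0.02], [0, 0, 0, 0, 0, 0, 0.02]]
  ]
}}

```text
clock: 9.62
eef_pos: [0.5275, -0.1379, 0.0555]
ee_rot: [0.469, -0.528, 0.529, -0.47]
contact_force: [-0.1, 1.1, -2.3]
grip_width: 0.0268
```

>>> {"method": "carry_out", "body": {
  "plan": [
    [[0, 0, 0.0015, 0, 0, 0, 0.02], [0, 0, 0.0015, 0, 0, 0, 0.02], [0, 0, 0, 0, 0, 0, 0.02]]
  ]
}}

```text
clock: 10.0
eef_pos: [0.5305, -0.1382, 0.0551]
ee_rot: [-0.47, 0.529, -0.529, 0.47]
contact_force: [-0.0, 0.0, -2.1]
grip_width: 0.027
```

The upward force has gone, so the pin is in the hole. I lower it.

>>> {"method": "carry_out", "body": {
  "plan": [
    [[0, 0.0015, 0, 0, 0, 0, 0.02], [0, 0.0015, 0, 0, 0, 0, 0.02], [0, 0.0015, 0, 0, 0, 0, 0.02], [0, 0, 0, 0, 0, 0, 0.02], [0, 0, 0, 0, 0, 0, 0.02]]
  ]
}}

```text
clock: 10.62
eef_pos: [0.5304, -0.1383, 0.0508]
ee_rot: [0.47, -0.529, 0.529, -0.47]
contact_force: [-0.2, -0.8, -2.0]
grip_width: 0.0274
```

>>> {"method": "carry_out", "body": {
  "plan": [
    [[0, 0.001, 0, 0, 0, 0, 0.02], [0, 0.0015, 0, 0, 0, 0, 0.02], [0, 0.0015, 0, 0, 0, 0, 0.02], [0, 0.0015, 0, 0, 0, 0, 0.02], [0, 0.001, 0, 0, 0, 0, 0.02], [0, 0, 0, 0, 0, 0, 0.02], [0, 0, 0, 0, 0, 0, 0.02]]
  ],
  "grip_force": 80
}}

```text
clock: 11.5
eef_pos: [0.5304, -0.1382, 0.0448]
ee_rot: [0.47, -0.528, 0.529, -0.47]
contact_force: [-4.2, 0.2, 10.2]
grip_width: 0.0269
```

>>> {"method": "carry_out", "body": {
  "plan": [
    [[0, 0.0007, 0, 0, 0, 0, 0.02], [0, 0.0005, 0, 0, 0, 0, 0.02], [0, 0, 0, 0, 0, 0, 0.02], [0, 0, 0, 0, 0, 0, 0.02], [0, 0, 0, 0, 0, 0, 0.02]]
  ]
}}

```text
clock: 12.12
eef_pos: [0.5305, -0.1383, 0.0448]
ee_rot: [0.47, -0.528, 0.529, -0.47]
contact_force: [-8.0, 2.5, 25.9]
grip_width: 0.0271
```

Run:
```python
from h import *
s=state();print(s["contact_force"],s["wrist_torque"],jig(s["eef_pos"]),s["eef_pos"][2]-.0247);to(s["eef_pos"])
w=shot("wrist");b=shot("side")
cv2.imwrite("pics/f.png",np.vstack([cv2.resize(w["img"],(480,300)),cv2.resize(b["img"][130:230,240:400],(480,300),interpolation=cv2.INTER_CUBIC)])[:,:,::-1])
```

```text
[-7.98536196  2.54864968 25.89785521] [0.34288068 1.27072933 0.04718663] [-28.5  -1.3] 0.020062706616266655
jaw yaw -0.118 turn world z 0 rotvec tool [0. 0. 0.] shift tool [0. 0. 0.] eef [ 0.5305 -0.1383  0.0448] tilt 0.0011
```

View pics/f.png

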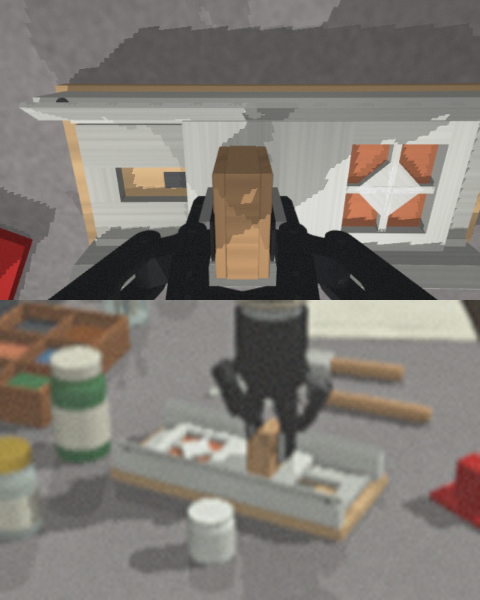

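The cover is level between the rails with its window over the copper, and the bystanders are in place. With more push the height stayed at 20.1 mm while the force rose to 26 N, so it is on its hard stop.

```bash
python3 -c "
from plant import *
print(finish_job()); s=state(); print(s['eef_pos'],s['contact_force'],s['clock'])"
```

```text
the job is handed in; nothing more can be done
None
the job is handed in; nothing more can be done
```

I put the aluminium cover into the near end of the channel, window end away. I slid it until the pin dropped into the hole, pressed it down to the stop, and handed the job in at about 12.2 s, still gripping it with 80 N. The hand-in gave no verdict.

- **Finding the pin:** The upward force disappeared with the tool 28 to 32 mm on the near side of the jig's origin. That fits the pin position of about -26 mm that I saw in the camera.
- **Pressed down:** The underside came out at about 20.1 mm. It stayed there while the tool force rose to about 26 N, so the cover is on its ledges.
- **Level and centred:** The tool tilt was about 0.001 rad. The tool sat about 1.3 mm off the centre line, which cancels the offset I measured in the grip.
- **Surroundings:** The jars and tools looked undisturbed in the last views, though I didn't measure them again.

A sideways force of about 8 N along the channel remained at the end. It was within limits. The camera views disagreed by up to 2 mm on the jig's centre line, and the cover still went in without jamming.

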